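# Nest a large heat-sink angle between two small ones

## Task

First slide the nearer small angle in the tray until its foot meets the other small one's, both still roof-like with ridges up and ends about level. Then take the large angle from the bench and nest it corner down in the valley between them, legs lying against theirs and ends level, lowering it right down before letting go. Leave the jar, tape reel, carton and soldering iron stand alone.

Things in the scene. Friction and masses are not known exactly. Their poses are not given: they have to be found in the camera images.
- tray: Dark steel stock tray, fixed, 190 (x) by 220 (y) mm. Origin: centre of its underside, on the bench. Floor 6 mm thick (the small angles stand at z = 6). x points to the far side, closed by a stop wall 22 mm high (inner face at x = +89 mm); end lips at both y ends 6 mm thick, 12 mm high; open at the near (-x) side.
- far_angle: Small aluminium angle, about 0.12 kg, 140 mm long (y), two legs 34 wide, 4 mm thick at 90 degrees, standing loose in the tray like a roof, 1 mm from the stop wall. Origin: on the tray floor under the ridge; x across, z up. Ridge edge at z = 28 mm; outer faces slope 45 degrees down to x = +-24, z = 4 mm, below that the feet are upright. Slides if pushed low on the slope.
- near_angle: A second small angle exactly like far_angle (same size, origin, axes), loose in the same tray nearer the robot, about parallel to it, with a gap of 25 to 45 mm between their feet. The feet meet when the two origins are 48 mm apart.
- large_angle: Large aluminium angle, loose, 0.15 to 0.3 kg, 140 mm long (y), two legs 70 wide, 4 mm thick at 90 degrees. Origin: mid-length on the corner's outer edge. One leg lies flat (x 0 to 70, z 0 to 4), one stands up (z 0 to 70, x 0 to 4) on the robot's side. Nested, the corner edge is down, 4 mm above the tray floor, and the legs rise 45 degrees, 36 mm past the small ridges.
- flux_jar: Bystander: low amber jar with a white cap, 70 mm across, 45 mm high, loose. Origin: centre of its underside.
- tape_reel: Bystander: black ring-shaped tape reel lying flat, 96 mm across, 19 mm high, loose. Origin: centre of its underside.
- carton: Bystander: small cardboard carton, 55 by 100 by 35 mm, loose. Origin: centre of its underside.
- iron_stand: Bystander: soldering iron in a steel coil holder on a dark base 170 by 90 mm, about 170 mm high, loose. Origin: centre of its underside.
Things that resemble listed ones, but are neither listed nor needed, are in the scene too. What is shaped like the near_angle but black or red is not meant.

How it is judged:
By the outcome, as a careful person would: the job done as asked, in the order asked, and still so for the second after the job is handed in, with the robot touching nothing.
It also fails if it takes over 46 s, if anything falls off the work surface, if the arm or the gripper's body presses on something with over 40 N, if the wrist force passes 120 N, or if a joint passes its speed limit or range.

## Robot

A 6-joint arm with a two-finger parallel gripper is mounted at the origin on the work surface. World frame = base frame: x ahead of the robot, y to its left, z up, the work surface at z = 0. Lengths are in mm, angles in rad, forces in N, time in s.
With the tool pointing down it reaches from about 250 to 775 mm from the base axis. Payload 4 kg.
Tool frame: the origin (TCP) lies midway between the tips of the shut fingers; the grasp point (between the pads) lies 19 mm behind it; x points along the fingers, y is the direction in which the jaws open and shut, and the axes are right-handed (so a half turn about x gives the same grasp; the last joint's range is limited). The gripper opens to 85 mm and grips with 20 to 120 N. Pads are 22 mm wide; open, the fingers measure 114 mm over their backs; the gripper's body (76 mm by 85 mm) begins 54 mm behind the grasp point. The pads swing forward as they close: fully open they stand 13 mm farther back than shut.
Start: joints at [0.998, 0.087, 1.371, -0, 1.684, -0.103], TCP at [249, 490.425, 231.341] pointing down, gripper open.
Joint ranges: [-3.1, 3.1], [-0.76, 2.03], [0.27, 2.55], [-1.08, 4.22], [0.17, 2.65], [-2.57, 2.57]. Speed limits (rad/s): [2.79, 2.79, 3.14, 3.14, 3.14, 3.14].

## Interface

Orientations are given as a unit quaternion [x, y, z, w].
In Python, from cell import env, claw, planner, monitor, optics, workorder gives the robot as it stands. The module is installed in compiled form; this text tells all that it offers. Calls block until the motion is done:
- env.goto(position, orientation): joint-space move of the TCP to a pose.
- env.move_straight(position, rot=None, velocity=150, contact_N=None): straight line of the TCP; rot=None keeps the orientation; velocity is the mean speed in mm/s. With contact_N (N) it stops when the force on the tool has changed by that much, and returns True; else False.
- env.move_joints(angles): joint-space move.
- claw.set_gripper(opening): finger opening in mm; the grip force is fixed at half the most; returns when the fingers have stopped.
- env.pause(seconds).
- planner.ik(position, orientation): joint angles nearest the present ones, or None.
- monitor.observe(): the state.
- optics.capture(name): name is "side" or "top" or "wrist"; returns (picture, depth): 420x560x3 uint8, red, green, blue; 420x560 float32, mm along the optical axis (not along the pixel's ray), 0 where there is no reading.
- optics.camera_model(name): a dict with "fx", "fy", "cx", "cy" (pixels), "distortion" ([k1, k2, p1, p2, k3] as OpenCV has them; the pictures are not rectified), "T" (4x4, takes a point from camera to world coordinates). Camera axes: x right, y up, looking along -z (the intrinsics and any distortion apply to the point x, -y, -z); pixel columns grow to the right and rows downward; lengths in mm; the calibration is good to about 2 mm. A picture is of the moment at which its call begins: read the wrist's pose just before it. camera_model takes no time and is no camera call; for the wrist camera it gives the pose at the moment of the call.
A pose or a line that the arm cannot do raises env.PlanningError and nothing moves.
- workorder.job_done(): hands the job in, once; it reports no verdict.
The state is a dict: "clock": time; "q": joint angles; "joint_vel": joint speeds; "joint_torque": joint torques, N m; "ee_pos": TCP position; "eef_rot": TCP orientation; "ft_force": force on the tool from outside, world axes, zero at the start; "torque": the same for the moment, N m; "grip_width": finger opening in mm.
Only numpy, scipy, OpenCV 4.12 (cv2) and the standard library are available. Lean on these libraries where they do the work, as an engineer would, in place of code of your own. Each camera call takes 0.05 s, during which the arm holds its last target.

## Working session

There is one attempt and no reset: what is moved stays moved. The work goes in short steps, each a Python script; the robot and the scene stay as the last script left them, time stands still between calls to the robot, and variables do not carry over. Pictures are saved under pics/ and viewed, and the job is handed in when it is done.

```bash
mkdir -p pics; ls
python3 - <<'E'
from cell import env, claw, planner, monitor, optics, workorder
import cv2,numpy as np
for n in ["top","side","wrist"]:
    p,d=optics.capture(n); m=optics.camera_model(n)
    cv2.imwrite(f"pics/{n}0.png",p[:,:,::-1]); np.savez(f"{n}0.npz",p=p,d=d,T=m["T"])
    print(n,{k:np.round(v,3).tolist() for k,v in m.items()},(d>0).mean())
s=monitor.observe();print(s)
E
```

```text
pics
top {'fx': 402.367, 'fy': 402.367, 'cx': 275.499, 'cy': 205.661, 'distortion': [-0.082, 0.0, 0.0, 0.0, 0.0], 'T': [[0.013, 0.992, -0.125, 415.399], [-1.0, 0.015, 0.012, 125.121], [0.014, 0.125, 0.992, 1046.681], [0.0, 0.0, 0.0, 1.0]]} 0.9959651360544217
side {'fx': 442.759, 'fy': 442.759, 'cx': 274.705, 'cy': 211.653, 'distortion': [-0.106, 0.0, 0.0, 0.0, 0.0], 'T': [[0.843, 0.338, -0.419, -16.851], [-0.538, 0.547, -0.641, -745.468], [0.013, 0.766, 0.643, 900.682], [0.0, 0.0, 0.0, 1.0]]} 0.995969387755102
wrist {'fx': 330.034, 'fy': 330.034, 'cx': 278.487, 'cy': 207.254, 'distortion': [0.014, 0.0, 0.0, 0.0, 0.0], 'T': [[0.452, -0.843, -0.291, 172.359], [0.892, 0.426, 0.149, 528.531], [-0.002, -0.327, 0.945, 373.248], [0.0, 0.0, 0.0, 1.0]]} 0.9958205782312926
{'clock': 0.15, 'q': array([ 9.97930304e-01,  8.78073347e-02,  1.37190352e+00, -1.25080536e-06,
        1.68359098e+00, -1.03096314e-01]), 'joint_vel': array([ 0.00055953, -0.00308384, -0.00419744, -0.00058138, -0.00045173,
        0.0001282 ]), 'joint_torque': array([ 1.78274622e-03, -3.52372742e+01, -3.13679194e+01, -9.57398061e-05,
        8.02298920e-03,  3.18617367e-05]), 'ee_pos': array([248.77255936, 490.10129231, 230.39774647]), 'eef_rot': array([ 0.16399541,  0.68789013, -0.1651359 ,  0.68749022]), 'ft_force': array([-0.12232198,  0.02810598, -1.10475631]), 'torque': array([-0.01499769, -0.00703607, -0.03859308]), 'grip_width': 85.3681760022938}
```

View pics/top0.png

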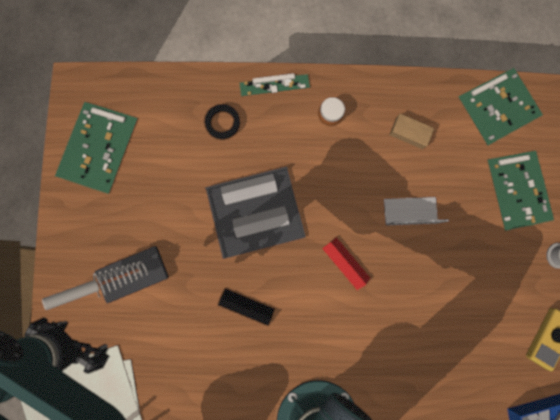

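View pics/side0.png

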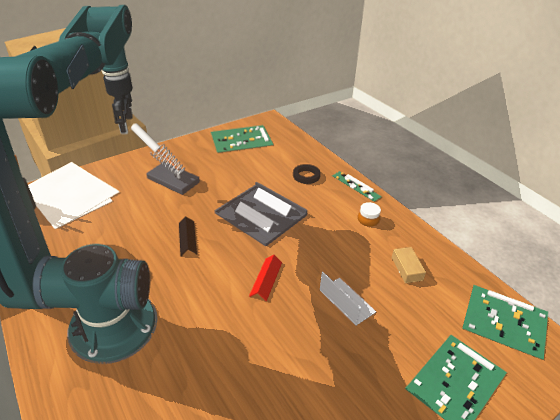

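View pics/wrist0.png

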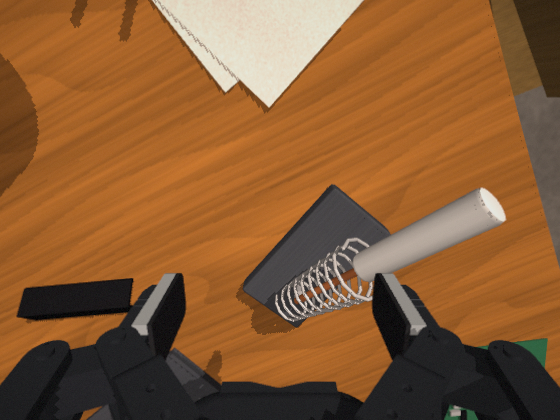

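Top view: two aluminium roof angles sit in the tray, far at about (249,190) and near at (261,222). The red (345,263) and black (246,306) ones are excluded by colour. The large L is at (411,211). The jar (332,110), reel (222,121), carton (413,130) and stand (130,275) are to be left alone. I'll measure with the depth images.

```bash
cat > h.py <<'E'
from cell import env, claw, planner, monitor, optics, workorder
import cv2,numpy as np
from scipy.spatial.transform import Rotation as R
def K(m): return np.array([[m["fx"],0,m["cx"]],[0,m["fy"],m["cy"]],[0,0,1]]),np.array(m["distortion"],float)
def cap(n,tag=None):
    m=optics.camera_model(n); p,d=optics.capture(n)
    if tag: cv2.imwrite(f"pics/{tag}.png",p[:,:,::-1])
    return p,d,m
def cloud(d,m):
    k,ds=K(m); h,w=d.shape
    u,v=np.meshgrid(np.arange(w),np.arange(h))
    uv=cv2.undistortPoints(np.stack([u,v],-1).reshape(-1,1,2).astype(float),k,ds).reshape(h,w,2)
    c=np.stack([uv[...,0]*d,-uv[...,1]*d,-d],-1)
    T=np.array(m["T"]); P=c@T[:3,:3].T+T[:3,3]
    P[d<=0]=np.nan
    return P
def ray(uv,m,z):
    k,ds=K(m); x=cv2.undistortPoints(np.array(uv,float).reshape(-1,1,2),k,ds).reshape(-1,2)
    T=np.array(m["T"]); r=np.c_[x[:,0],-x[:,1],-np.ones(len(x))]@T[:3,:3].T
    return T[:3,3]+r*((z-T[2,3])/r[:,2])[:,None]
def obs():
    s=monitor.observe(); print("t=%.2f"%s["clock"],"tcp",np.round(s["ee_pos"],1),"F",np.round(s["ft_force"],1),"w",round(s["grip_width"],1)); return s
E
python3 - <<'E'
from h import *
z=np.load("top0.npz"); m=optics.camera_model("top"); p=z["p"]; P=cloud(z["d"],m)
for n,(u,v) in dict(bench=(180,220),bench2=(300,320),far=(249,190),near=(261,222),L=(411,211),trayfloor=(220,215),jar=(332,110),red=(345,263)).items():
    print(n,np.round(np.nanmedian(P[v-2:v+3,u-2:u+3].reshape(-1,3),0),1))
hsv=cv2.cvtColor(p,cv2.COLOR_RGB2HSV)
mask=((hsv[...,1]<60)&(hsv[...,2]>75)).astype(np.uint8)
cs,_=cv2.findContours(mask,cv2.RETR_EXTERNAL,cv2.CHAIN_APPROX_NONE)
for c in cs:
    x,y,w,h=cv2.boundingRect(c)
    if cv2.contourArea(c)>300 and 170<y+h/2<260: print((x,y,w,h),cv2.minAreaRect(c),cv2.contourArea(c))
cv2.imwrite("pics/topcrop.png",cv2.resize(p[150:300,190:465,::-1],None,fx=2.9,fy=2.9,interpolation=cv2.INTER_CUBIC))
E
```

```text
bench [505.9 362.2  -1. ]
bench2 [254.   46.3  -1.2]
far [583.5 181.6  25.5]
near [501.3 149.3  28.7]
L [ 538.1 -246.7    2. ]
trayfloor [519.9 257.    5.6]
jar [796.2 -31.3  43.8]
red [400.4 -65.6  21.6]
(233, 207, 58, 31) ((260.4864501953125, 221.89297485351562), (20.704862594604492, 57.172767639160156), 77.59258270263672) 1008.5
(384, 197, 64, 28) ((415.4254150390625, 210.56057739257812), (26.28825569152832, 62.37696075439453), 87.79740142822266) 1299.5
(220, 174, 58, 32) ((248.2736053466797, 189.5695343017578), (20.434978485107422, 56.97911834716797), 75.65067291259766) 1074.0
```

View pics/topcrop.png

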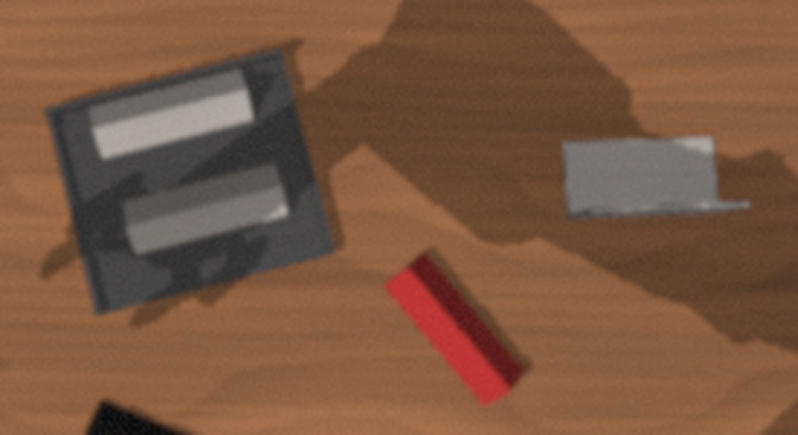

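The crop confirms it: both small angles are grey aluminium roofs in the tray, and the L's standing leg is on the robot side (bright line at its bottom edge). Next I'll take a closer wrist view over the tray, with the jaws along the tray's y axis.

```bash
cat >> h.py <<'E'
def tool(xa,ya):
    xa=np.array(xa,float);xa/=np.linalg.norm(xa);ya=np.array(ya,float);ya-=xa*(xa@ya);ya/=np.linalg.norm(ya)
    return R.from_matrix(np.c_[xa,ya,np.cross(xa,ya)]).as_quat()
E
python3 - <<'E'
from h import *
s=monitor.observe(); M=R.from_quat(s["eef_rot"]).as_matrix(); print(M.round(2))
T=np.array(optics.camera_model("wrist")["T"]); print((M.T@(T[:3,3]-s["ee_pos"])).round(1),(M.T@T[:3,:3]).round(2))
t=np.radians(13); ex=np.array([np.cos(t),np.sin(t),0]); ey=np.array([-np.sin(t),np.cos(t),0])
for sg in (1,-1):
    for pos in ([500,155,230],[470,145,-4]):
        print(sg,pos,planner.ik(pos,tool([0,0,-1],sg*ey)))
    print(planner.ik(np.array([545,160,60]),tool(ex-[0,0,1],sg*ey)), 'jaws y tilt')
    jy=np.cross(ex-[0,0,1],ey)
    print(planner.ik(np.array([545,160,60])-ex*0,tool(ex-[0,0,1],sg*jy)),planner.ik(np.array([505,-247,60]),tool([0,0,-1],sg*np.array([1,0.03,0]))),'jaws across')
E
```

```text
[[-0.    0.45  0.89]
 [-0.    0.89 -0.45]
 [-1.   -0.   -0.  ]]
[-142.8   -0.6  -85.6] [[ 0.    0.33 -0.94]
 [ 1.   -0.   -0.  ]
 [-0.   -0.94 -0.33]]
1 [500, 155, 230] [ 1.92270070e-01  2.82830918e-02  1.43526298e+00 -4.44089210e-16
  1.67804658e+00 -1.60541906e+00]
1 [470, 145, -4] [ 1.83917129e-01  1.34883405e-01  1.81081160e+00 -4.44089210e-16
  1.19589765e+00 -1.61377200e+00]
[ 0.15753592 -0.1648539   2.1801809   0.14523337  0.34542925 -1.75664271] jaws y tilt
[ 0.15753592 -0.1648539   2.1801809   0.14523337  0.34542925 -0.18584638] [-5.55749181e-01  2.09489630e-01  1.58053297e+00 -4.44089210e-16
  1.35157005e+00 -5.85740186e-01] jaws across
-1 [500, 155, 230] [0.19227007 0.02828309 1.43526298 0.         1.67804658 1.53617359]
-1 [470, 145, -4] [ 1.83917129e-01  1.34883405e-01  1.81081160e+00 -4.44089210e-16
  1.19589765e+00  1.52782065e+00]
[ 0.15753592 -0.1648539   2.1801809   0.14523337  0.34542925  1.38494995] jaws y tilt
None [-5.55749181e-01  2.09489630e-01  1.58053297e+00 -4.44089210e-16
  1.35157005e+00  2.55585247e+00] jaws across
```

Run:
```python
from h import *
t=np.radians(13); ex=np.array([np.cos(t),np.sin(t),0]); ey=np.array([-np.sin(t),np.cos(t),0])
c=np.array([540,165,0.])
env.goto(c-80*ex+[0,0,220],tool([0,0,-1],ey))
env.pause(0.2)
p,d,m=cap("wrist","w1"); obs()
np.savez("w1.npz",p=p,d=d,m=m)
P=cloud(d,m)
# tray frame height image stats
g=(P[...,2]>24)&(P[...,2]<50); print(np.round(np.nanmedian(P[g],0),1))
np.save("w1P.npy",P)
```

```text
t=1.90 tcp [461.9 147.7 220. ] F [-1.2 -1.   0.2] w 85.9
[478.  185.9  26.5]
```

View pics/w1.png

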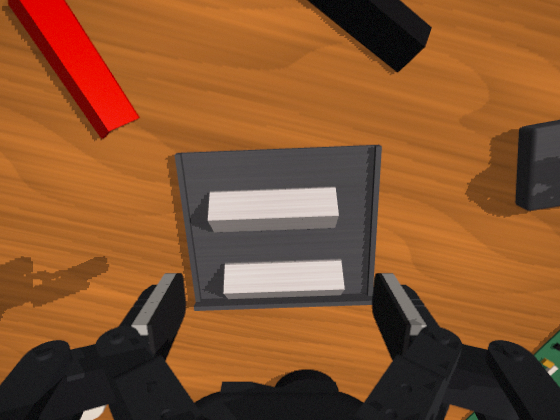

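Wrist view: near angle at about (272,208), far angle at about (284,279), and tray corners at (180,154), (378,147), (372,300) and (196,307).

```bash
cat >> h.py <<'E'
def angles(p,P,tag=None,zmin=9.5):
    hsv=cv2.cvtColor(p,cv2.COLOR_RGB2HSV)
    mask=((hsv[...,1]<60)&(hsv[...,2]>80)&(P[...,2]>zmin)&(P[...,2]<45)&(np.hypot(P[...,0]-540,P[...,1]-165)<120)).astype(np.uint8)
    mask=cv2.morphologyEx(mask,cv2.MORPH_OPEN,np.ones((3,3)))
    n,l,st,ce=cv2.connectedComponentsWithStats(mask)
    out=[]
    for i in range(1,n):
        if st[i,4]<1500: continue
        q=P[l==i]; 
        rect=cv2.minAreaRect(q[:,:2].astype(np.float32)); b=cv2.boxPoints(rect)
        e=b[np.argmax([np.linalg.norm(b[(k+1)%4]-b[k]) for k in range(4)])]  # noqa
        k=np.argmax([np.linalg.norm(b[(k+1)%4]-b[k]) for k in range(4)]); v=b[(k+1)%4]-b[k]; v/=np.linalg.norm(v); v=v if v[1]>0 else -v
        x=np.array([v[1],-v[0]])
        # fit both slopes as planes; ridge = crossing
        a=q[:,:2]@x; y=q[:,:2]@v; z=q[:,2]
        top=np.nanmax(ndz(z)) 
        rid=z>top-4; x0=np.median(a[rid]); 
        # refine yaw by ridge line fit
        cf=np.polyfit(y[rid],a[rid],1); v2=v+cf[0]*x; v2/=np.linalg.norm(v2); x2=np.array([v2[1],-v2[0]])
        a=q[:,:2]@x2; y=q[:,:2]@v2
        ylo,yhi=np.percentile(y,0.5),np.percentile(y,99.5)
        x0=np.median(a[rid])
        o=x0*x2+(ylo+yhi)/2*v2
        out.append(dict(o=o,yaw=np.degrees(np.arctan2(-v2[0],v2[1])),L=yhi-ylo,W=[a.min()-x0,a.max()-x0],top=top,n=len(q),ctr=ce[i].round()))
    return sorted(out,key=lambda r:r["o"][0])
def ndz(z): return np.percentile(z,98)
E
python3 - <<'E'
from h import *
z=np.load("w1.npz",allow_pickle=True); p=z["p"];m=z["m"].item();P=np.load("w1P.npy")
for r in angles(p,P): print(r)
for nme,uv in dict(floor=(280,245),floor2=(280,170),bench=(120,230)).items(): print(nme,P[uv[1],uv[0]].round(1))
# tray corners at lip top z=12 / near floor z=6
c=ray([(180,154),(378,147)],m,6); print("near corners",c.round(1)); v=c[0]-c[1]; print(np.linalg.norm(v), np.degrees(np.arctan2(v[1],v[0])))
hsv=cv2.cvtColor(p,cv2.COLOR_RGB2HSV)
tm=((hsv[...,1]<90)&(np.hypot(P[...,0]-540,P[...,1]-165)<160)&(P[...,2]<40)).astype(np.uint8)
tm=cv2.morphologyEx(tm,cv2.MORPH_OPEN,np.ones((5,5)))
n,l,st,ce=cv2.connectedComponentsWithStats(tm);i=l[245,280]
q=P[l==i]; q=q[:,:2].astype(np.float32); print("tray",cv2.minAreaRect(q),st[i])
E
```

```text
{'o': array([500.98028502, 150.84088425]), 'yaw': np.float64(15.353387942105899), 'L': np.float64(138.54034862403358), 'W': [np.float64(-23.43589187061724), np.float64(25.474331516603)], 'top': np.float64(34.102596969536), 'n': 5093, 'ctr': array([273., 210.])}
{'o': array([585.78646474, 182.80588989]), 'yaw': np.float64(15.457901688299406), 'L': np.float64(138.12418368750002), 'W': [np.float64(-22.99671980335313), np.float64(26.16064999629816)], 'top': np.float64(34.087145793828725), 'n': 4073, 'ctr': array([283., 280.])}
floor [544.8 169.3   5.7]
floor2 [456.  148.5   6.1]
bench [ 5.716e+02 -1.990e+01 -4.000e-01]
near corners [[463.5  39.1   6. ]
 [407.7 245.3   6. ]]
213.62882004493534 -74.84598938155813
tray ((526.024658203125, 165.83119201660156), (190.4664306640625, 219.94427490234375), 15.396306037902832) [  175   145   206   166 30214]
```

Heights come out right: ridges at 34 and floor at 6. The tray is 190x220 with a yaw of 15.4°. The feet gap is about 42 mm. The near angle sits 8.3 mm toward −y of the far one, so I'll nudge its end level first, then push across with both fingertips.

```bash
cat >> h.py <<'E'
yaw=np.radians(15.4); ex=np.array([np.cos(yaw),np.sin(yaw),0]); ey=np.array([-np.sin(yaw),np.cos(yaw),0]); Z=np.array([0,0,1.])
E
python3 - <<'E'
from h import *
near=np.array([501,150.8,0])+1.3*ex; far=np.array([585.8,182.8,0])+1.3*ex
q=tool(-Z,ex); d=(far-near)@ey; print("d",d)
claw.set_gripper(0)
a=near-ey*(70+11+4.5)
env.goto(a+90*Z,q); env.move_straight(a+17*Z,velocity=120); obs()
c=env.move_straight(near+ey*(d-81)+17*Z,velocity=30,contact_N=15); print(c); obs()
env.move_straight(near+ey*(d-81-4)+17*Z,velocity=60)
env.move_straight(near+ey*(d-81-4)+100*Z,velocity=200); 
claw.set_gripper(85)
env.goto(np.array([462,147,220]),tool(-Z,ey)); env.pause(.2)
p,dd,m=cap("wrist","w2"); 
for r in angles(p,cloud(dd,m)): print(r)
obs()
E
```

```text
d 8.331894172610166
t=4.66 tcp [525.6  68.8  17.8] F [ 0.7 -0.3  0. ] w 0.1
False
t=5.23 tcp [521.3  81.5  17. ] F [ 0.2 -0.6  0.3] w -0.1
{'o': array([498.16615395, 159.77397092]), 'yaw': np.float64(15.294675732779755), 'L': np.float64(138.48215354944134), 'W': [np.float64(-23.215808398762192), np.float64(25.65452883890282)], 'top': np.float64(34.16859479465896), 'n': 5118, 'ctr': array([281., 210.])}
{'o': array([585.73198608, 182.90527395]), 'yaw': np.float64(15.414794619236947), 'L': np.float64(138.42112423207055), 'W': [np.float64(-23.18380418399238), np.float64(24.56368163965101)], 'top': np.float64(34.07755513384618), 'n': 4091, 'ctr': array([280., 280.])}
t=8.37 tcp [462.  146.8 219.5] F [0.6 0.4 1.4] w 85.0
```

View pics/w2.png

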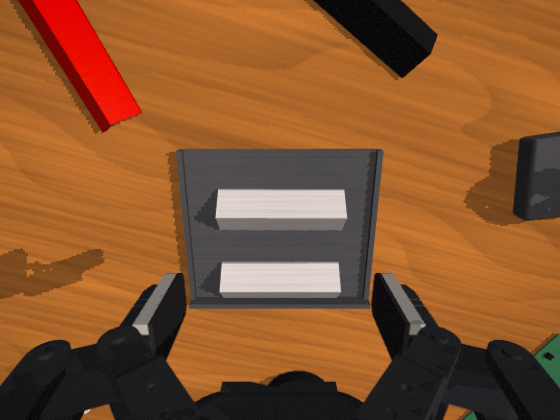

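Ends are now level within 1 mm: near ridge at (281,218), far at (280,291). Next is the push across with two fingertips low on the foot.

Run:
```python
from h import *
near=np.array([498.2,159.8,0])+1*ex; far=np.array([585.8,182.9,0])+1*ex
q=tool(-Z,ey)
a=near-ex*(24+11+6)
env.goto(a+40*Z,q)
print("down contact",env.move_straight(a-4*Z,velocity=60,contact_N=6)); s=obs()
b=far-ex*(83-3); b[2]=s["ee_pos"][2]+(1.5 if s["ee_pos"][2]>-3 else 0)
a2=s["ee_pos"].copy(); a2[2]=b[2]
if abs(a2[2]-s["ee_pos"][2])>1: env.move_straight(a2,velocity=30)
print("push contact",env.move_straight(b,velocity=40,contact_N=8)); s=obs(); print("remaining to nominal",(far-83*ex-s["ee_pos"])@ex)
e=s["ee_pos"]-15*ex
env.move_straight(e,velocity=100); e[2]=120; env.move_straight(e,velocity=200)
env.goto(np.array([470,150,220]),q); env.pause(.1)
p,dd,m=cap("wrist","w3"); P=cloud(dd,m); np.savez("w3.npz",p=p,d=dd,m=m)
for r in angles(p,P,zmin=14): print(r)
obs()
```

```text
down contact False
t=10.00 tcp [459.9 149.2  -3.8] F [ 0.3 -0.6  0.1] w 85.2
push contact False
t=11.44 tcp [509.7 161.9  -3.8] F [-1.6  0.2  1.2] w 85.0
remaining to nominal -3.101903495120513
{'o': array([539.04814729, 170.19280829]), 'yaw': np.float64(15.546446304522451), 'L': np.float64(138.3314062881185), 'W': [np.float64(-19.666698056878317), np.float64(21.46032521931022)], 'top': np.float64(34.2704309155007), 'n': 3994, 'ctr': array([279., 241.])}
{'o': array([586.05177675, 182.81442719]), 'yaw': np.float64(15.473668669138162), 'L': np.float64(138.31737548128828), 'W': [np.float64(-19.930481951532784), np.float64(21.42078940937438)], 'top': np.float64(34.47507548612962), 'n': 3553, 'ctr': array([279., 279.])}
t=13.15 tcp [468.9 149.8 217. ] F [-0.2 -0.9  0.1] w 85.1
```

View pics/w3.png

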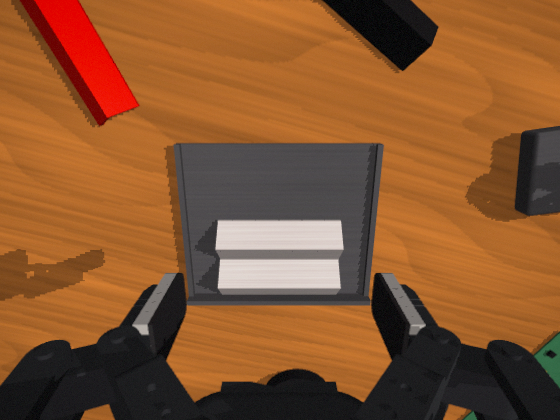

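Origins are about 48.7 mm apart, but the push never felt a clear stop, so I can't rule out a hairline gap. I'll push slightly further until contact is felt.

Run:
```python
from h import *
q=tool(-Z,ey)
f=np.array([509.7,162.4,-3.8])
env.goto(f-8*ex+30*Z,q); env.move_straight(f-8*ex,velocity=100)
print("push contact",env.move_straight(f+6*ex,velocity=20,contact_N=7)); s=obs(); print((s["ee_pos"]-f)@ex)
e=s["ee_pos"]-12*ex
env.move_straight(e,velocity=100); e[2]=60; env.move_straight(e,velocity=250)
env.goto(np.array([466,151,220]),q); env.pause(.15)
p,dd,m=cap("wrist","w4"); P=cloud(dd,m); np.savez("w4.npz",p=p,d=dd,m=m)
r=angles(p,P,zmin=14)
for i in r: print(i)
d=np.append(r[1]["o"]-r[0]["o"],0); print(d@ex,d@ey)
obs()
cv2.imwrite("pics/w4c.png",cv2.resize(p[190:310,190:370,::-1],None,fx=4,fy=4,interpolation=cv2.INTER_CUBIC))
# L from the top view
z=np.load("top0.npz"); m=optics.camera_model("top"); P=cloud(z["d"],m); p=z["p"]
hsv=cv2.cvtColor(p,cv2.COLOR_RGB2HSV)
g=(P[...,2]<8)&(P[...,2]>-4)&(hsv[...,1]<50)&(hsv[...,2]>60); g[:190]=0;g[230:]=0;g[:,:375]=0;g[:,455:]=0
g=cv2.morphologyEx(g.astype(np.uint8),cv2.MORPH_OPEN,np.ones((3,3)))
c=max(cv2.findContours(g,0,1)[0],key=cv2.contourArea)[:,0]
w=ray(c,m,4)[:,:2].astype(np.float32); print("L flat leg",cv2.minAreaRect(w)); print(cv2.boundingRect(c))
```

```text
push contact True
t=14.96 tcp [511.6 162.9  -3.4] F [0.  0.5 4.1] w 85.2
1.9501435978311514
{'o': array([540.74857003, 170.72739163]), 'yaw': np.float64(15.445287279953723), 'L': np.float64(138.29216285514818), 'W': [np.float64(-19.532353559123635), np.float64(21.62958163663609)], 'top': np.float64(34.19454160116086), 'n': 3935, 'ctr': array([277., 246.])}
{'o': array([586.800422  , 183.06636324]), 'yaw': np.float64(15.401550679163085), 'L': np.float64(138.32961497669464), 'W': [np.float64(-19.120647639475806), np.float64(21.32568676779306)], 'top': np.float64(34.138133279215054), 'n': 3520, 'ctr': array([277., 283.])}
47.67506823172976 -0.3334051935571743
t=16.52 tcp [465.1 150.8 216.8] F [-0.3  0.9 -0.9] w 85.1
L flat leg ((542.4393920898438, -244.63458251953125), (61.493560791015625, 139.7548370361328), 3.750176191329956)
(384, 197, 53, 26)
```

View pics/w4c.png

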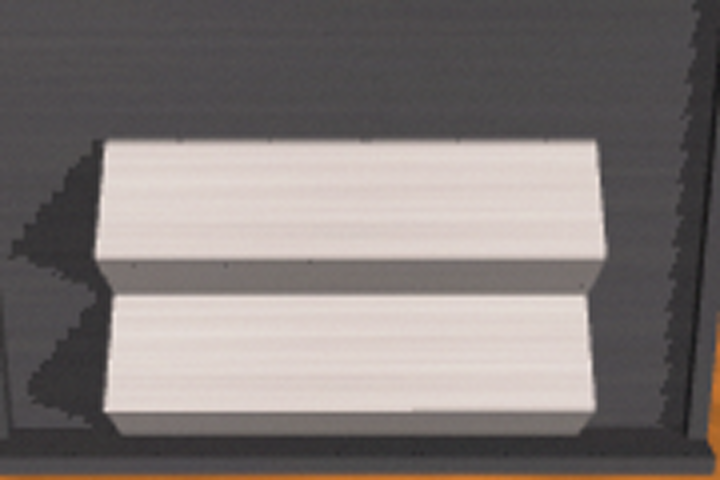

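Feet meet: spacing 47.7 mm, ends level to 0.3 mm, both ridges up with yaw matching the tray. Next, the large angle at about (541,-245), yaw about 4°.

Run:
```python
from h import *
t=np.radians(3.75); lx=np.array([np.cos(t),np.sin(t),0]); ly=np.array([-np.sin(t),np.cos(t),0])
q=tool(-Z,lx)
env.goto(np.array([515,-245,0])+70*ly+210*Z,q); env.pause(.15)
p,dd,m=cap("wrist","w5"); P=cloud(dd,m); np.savez("w5.npz",p=p,d=dd,m=m); obs()
hsv=cv2.cvtColor(p,cv2.COLOR_RGB2HSV)
reg=(hsv[...,1]<60)&(np.hypot(P[...,0]-540,P[...,1]+245)<110)&(P[...,2]>1.5)&(P[...,2]<85)
fl=reg&(P[...,2]<7); st=reg&(P[...,2]>12); tp=reg&(P[...,2]>66)
for n,g in (("flat",fl),("stand",st),("top",tp)):
    g=cv2.morphologyEx(g.astype(np.uint8),cv2.MORPH_OPEN,np.ones((2,2)))>0
    w=P[g][:,:2].astype(np.float32); v,u=np.nonzero(g)
    print(n,len(w),cv2.minAreaRect(w),"z",np.percentile(P[g][:,2],[2,50,98]).round(1),"uv",u.mean().round(),v.mean().round())
```

```text
t=17.97 tcp [ 510.7 -174.   210.2] F [-0.8  0.  -0.2] w 85.1
flat 6331 ((nan, nan), (0.0, 0.0), 0.0) z [nan nan nan] uv 300.0 234.0
stand 706 ((504.757568359375, -276.007568359375), (3.6016390323638916, 196.58360290527344), 2.515183687210083) z [nan nan nan] uv 268.0 249.0
top 531 ((504.8210144042969, -276.1593017578125), (3.7150557041168213, 196.27481079101562), 2.515183925628662) z [ 0.5 70.  71.6] uv 268.0 258.0
```

View pics/w5.png

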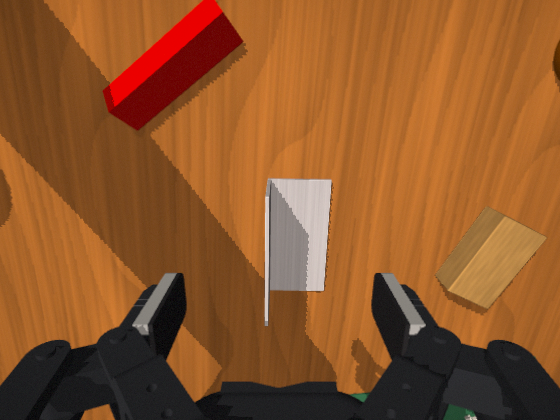

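Wrist view: the large L's flat leg spans (271–331, 180–291). The top edge of the standing leg is a thin line at column ~267, down to row 325.

Run:
```python
from h import *
z=np.load("w5.npz",allow_pickle=True); p=z["p"];m=z["m"].item();P=cloud(z["d"],m)
hsv=cv2.cvtColor(p,cv2.COLOR_RGB2HSV)
v,u=np.mgrid[:420,:560]
reg=(hsv[...,1]<70)&(u>255)&(u<345)&(v>165)&(v<340)&np.isfinite(P[...,2])
for n,g in (("flat",reg&(P[...,2]>1)&(P[...,2]<8)),("top",reg&(P[...,2]>64)&(P[...,2]<76))):
    g=g.astype(np.uint8); k,l,st,_=cv2.connectedComponentsWithStats(g); i=1+np.argmax(st[1:,4]); g=l==i
    q=P[g]; print(n,st[i],cv2.minAreaRect(q[:,:2].astype(np.float32)),np.percentile(q[:,2],[5,50,95]).round(1))
c=ray([(331,180),(323,291)],m,4).round(1); print(c, np.linalg.norm(c[0]-c[1]),np.degrees(np.arctan2(*(c[0]-c[1])[:2]*[1,-1])))
cv2.imwrite("pics/w5c.png",cv2.resize(p[165:340,225:375,::-1],None,fx=3.4,fy=3.4,interpolation=cv2.INTER_NEAREST))
```

```text
flat [ 268  179   64  112 6364] ((536.7426147460938, -246.05787658691406), (68.62562561035156, 140.40151977539062), 3.246215343475342) [3.2 4.4 5.6]
top [265 195   5 131 543] ((503.3986511230469, -247.48348999023438), (3.7361514568328857, 139.46231079101562), 3.208151340484619) [68.8 70.3 71.5]
[[ 566.9 -175.     4. ]
 [ 574.  -314.8    4. ]] 139.98017716805478 -177.09262645700798
```

View pics/w5c.png

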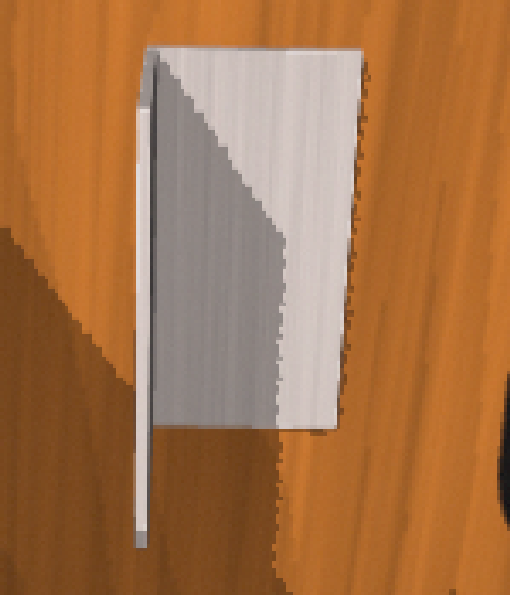

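Measured L: standing-leg top at (503.3,-247), z 70, length 140, yaw 3.2°, which matches the description. I'll grasp the standing leg near its top edge.

```bash
cat >> h.py <<'E'
V=np.array([564.74,177.16,0.])
s2=np.sqrt(.5); Lx=(ex+Z)*s2; Lz=(-ex+Z)*s2
QN=tool(-Lz,Lx)
def tcpN(O): return np.asarray(O)+2*Lx+39*Lz
E
python3 - <<'E'
from h import *
print([None if planner.ik(tcpN(V+h*Z),QN) is None else 1 for h in (10,30,60,90)])
t=np.radians(3.2); lx=np.array([np.cos(t),np.sin(t),0])
q=tool(-Z,lx); g=np.array([503.2,-246.9,39.])
claw.set_gripper(50)
env.goto(g+60*Z,q)
print(env.move_straight(g,velocity=100,contact_N=10)); obs()
claw.set_gripper(0); obs()
env.move_straight(g+120*Z,velocity=200); s=obs()
p,dd,m=cap("wrist","w6")
E
```

```text
[1, 1, 1, 1]
False
t=19.75 tcp [ 503.8 -247.1   39.9] F [ 0.7 -0.8 -0.3] w 50.0
t=20.23 tcp [ 503.8 -247.2   39.7] F [1.4 0.7 2.1] w 3.0
t=20.98 tcp [ 502.2 -246.3  157.1] F [-0.3 -0.5 -3.1] w 3.1
```

View pics/w6.png

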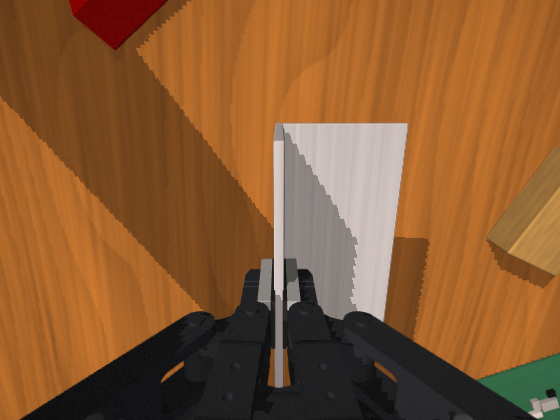

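The L is held squarely (leg at column 279 between the pads, flat leg level). Moving to hover above the valley, tilted 45°.

Run:
```python
from h import *
env.goto(tcpN(V+90*Z),QN); env.pause(.2); s=obs()
print("err",(s["ee_pos"]-tcpN(V+90*Z)).round(2))
cap("wrist","w7"); cap("side","s7"); p,d,m=cap("top","t7")
cv2.imwrite("pics/t7c.png",cv2.resize(p[130:280,180:330,::-1],None,fx=4,fy=4))
```

```text
t=22.77 tcp [540.2 169.5 119.4] F [ 0.5  0.  -2.4] w 2.9
err [ 0.72 -0.68  0.41]
```

View pics/w7.png

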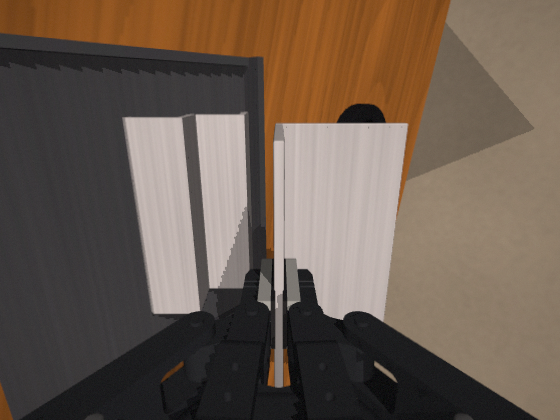

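View pics/s7.png

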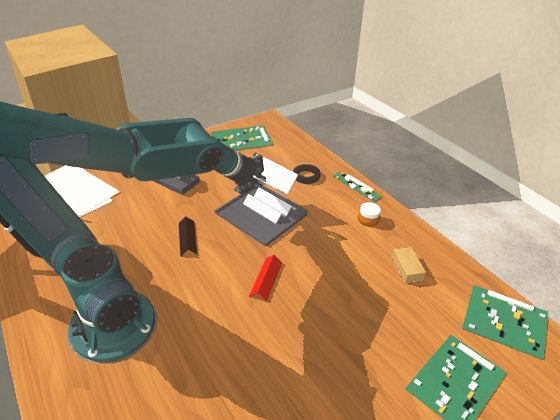

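The L hovers corner-down, parallel to the small pair, with its +y end level with theirs. Lowering it.

Run:
```python
from h import *
c=env.move_straight(tcpN(V+18*Z),velocity=100,contact_N=10); s=obs(); print(c)
f0=s["ft_force"]
c=env.move_straight(tcpN(V+7*Z),velocity=12,contact_N=5); s=obs()
O=s["ee_pos"]-2*Lx-39*Lz; df=s["ft_force"]-f0
print(c,"Oz",O[2],"off x",(O-V)@ex,"dF ex,ey,z",(df@ex).round(1),(df@ey).round(1),df[2].round(1))
cap("wrist","w8")
```

```text
t=23.79 tcp [540.2 170.3  47.9] F [-0.2  0.2 -1.9] w 3.3
False
t=24.51 tcp [540.6 170.3  39.5] F [-1.1  0.6  2.9] w 3.0
True Oz 10.461743452208744 off x 1.0848165778216206 dF ex,ey,z -0.8 0.6 4.8
```

View pics/w8.png

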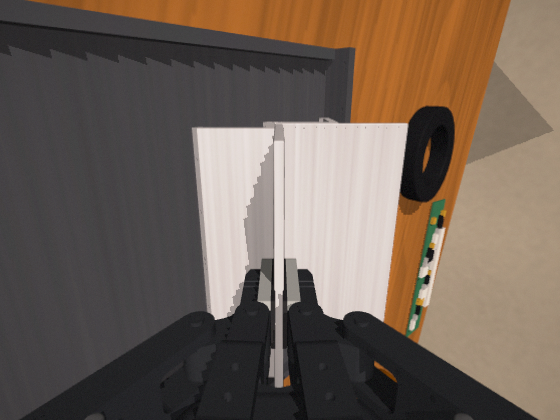

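Contact came at corner z ≈ 10 (nominal 10), with almost no sideways force, so it is seated. One light press, then release and back out along the leg.

Run:
```python
from h import *
s=monitor.observe(); a=s["ee_pos"]
print(env.move_straight(a-2*Z,velocity=12,contact_N=5)); obs()
claw.set_gripper(14); obs()
b=monitor.observe()["ee_pos"]
env.move_straight(b+70*Lz,velocity=120); obs()
env.move_straight(b+70*Lz-60*ex+120*Z,velocity=250)
# look straight: camera on robot side
env.goto(np.array([480,155,230]),tool(-Z,ey)); env.pause(.2)
p,d,m=cap("wrist","w9"); np.savez("w9.npz",p=p,d=d,m=m); cap("side","s9"); cap("top","t9"); obs()
P=cloud(d,m)
A=np.array([540.75,170.7,0])+ex; 
loc=P-V; X=loc@ex; Y=loc@ey; Zz=P[...,2]
hsv=cv2.cvtColor(p,cv2.COLOR_RGB2HSV); g=(hsv[...,1]<60)&(hsv[...,2]>80)
n=g&(np.abs(X)<75)&(np.abs(Y)<90)&np.isfinite(Zz)
for nm,k in (("near leg top",n&(X<-30)&(Zz>40)),("far leg",n&(X>5)&(Zz>15)),("near small",n&(X<-30)&(Zz<36)&(Zz>14))):
    k=cv2.morphologyEx(k.astype(np.uint8),cv2.MORPH_OPEN,np.ones((3,3)))>0
    if k.sum()<20: print(nm,k.sum()); continue
    print(nm,k.sum(),"X",np.percentile(X[k],[1,99]).round(1),"Y",np.percentile(Y[k],[.5,99.5]).round(1),"Z",np.percentile(Zz[k],[1,99]).round(1),"Zfit",np.polyfit(X[k],Zz[k],1).round(2),"Y-slope of X",np.polyfit(Y[k],X[k],1)[0].round(3))
```

```text
True
t=24.77 tcp [540.7 170.3  39.5] F [-2.6 -0.7  5.1] w 3.1
t=25.03 tcp [539.8 170.3  38.1] F [-0.6 -0.  -0.6] w 14.0
t=25.77 tcp [492.  157.1  87.4] F [ 0.1 -0.4 -0.2] w 14.0
t=28.09 tcp [479.8 154.9 230.4] F [ 0.3  0.1 -0.6] w 13.9
near leg top 1553 X [-48.7 -30.2] Y [-69.5  68.5] Z [46.7 63.3] Zfit [-0.83 22.64] Y-slope of X -0.001
far leg 3560 X [ 5.4 47.2] Y [-69.9  69.1] Z [20.6 62.4] Zfit [ 0.98 15.88] Y-slope of X -0.008
near small 1243 X [-43.9 -34.3] Y [-69.1  69.2] Z [14.2 24.1] Zfit [ 0.95 56.09] Y-slope of X -0.002
```

View pics/w9.png

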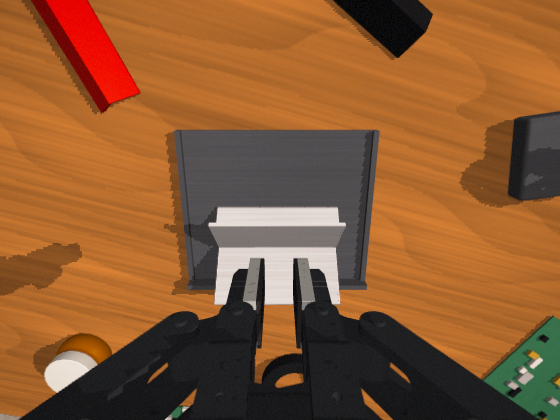

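View pics/s9.png

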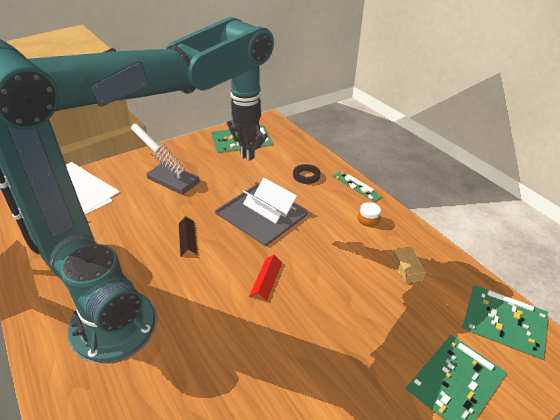

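View pics/t9.png

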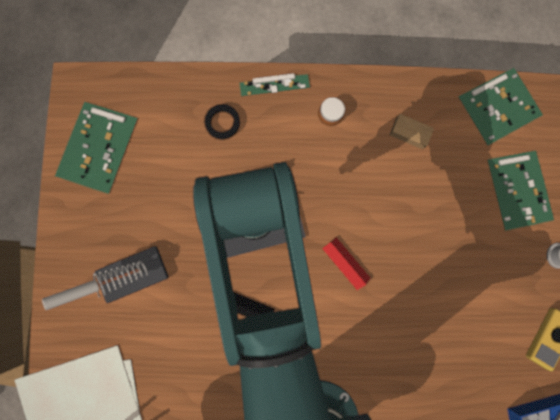

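The numbers check out: the far leg's inner face fits z = 0.98x + 15.9 (nominal x + 15.7), leg tips are at z ≈ 63, and all ends are level within about 1 mm. The robot is clear, so I'm handing in.

```bash
python3 -c "
from h import *
workorder.job_done(); obs()"
```

```text
the job is handed in; nothing more can be done
the job is handed in; nothing more can be done
```

The job is done and handed in. The last clock reading, just before hand-in, was 28.1 s of the 46 s allowed.

**Slide:** I nudged the near small angle about 8 mm along the tray so the ends lined up, then pushed it low on its foot toward the far one. The first push showed no clear stop and measured 48.7 mm between origins. I pushed again until contact was felt, which brought it to 47.7 mm (48 is nominal), with ends level to about 0.3 mm and both ridges up. The far angle moved under 1 mm toward the stop wall.

**Nest:** I gripped the large angle by its standing leg, tilted it 45° and lowered it until contact at a corner height of about 10 mm (nominal 10). After a light press, I released it.

**Last checks:**
- The far leg lies at 45° within 0.3 mm of nominal. The near leg's visible strip fitted a less exact slope, 0.83 instead of 1, because it was a partial view that included the edge.
- The large angle's ends are level with the near small angle's, within about 1 mm.
- In the last side and top views, the jar, tape reel, carton and soldering iron stand look unmoved. I judged that by eye.
- Wrist force readings stayed around 5 N at the moments I checked.

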